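# Open the latched gate of the drying cabinet

## Task

A painted vase is dry: open up its drying cabinet. Take hold of the finger lift on the gate's latch bar and, keeping a light lift on it, ease the gate inwards until the bar finds the slot between the lips of its keeper; lift the bar up out of the keeper while the gate is still shut, then swing the gate open until it stands square to the cabinet's front or a little further and let go, with the bar hanging level at rest on the gate. Use a light hand: go by feel, never strain the bar against the keeper, do not fling the gate, and leave the vase and the other things on the bench where they are.

Things in the scene. Friction and masses are not known exactly. Their poses are not given: they have to be found in the camera images.
- cabinet: Drying cabinet on the bench: aluminium frame, wire-barred sides, top and back, 320 wide, 240 deep, 225 high, fixed. Origin: on the bench under the middle of its front plane. Its x points inwards, square to the shut gate; +y towards the hinge side, -y towards the keeper side; z up. Place and yaw vary.
- gate_hinge (a point): Point on the gate's upright hinge axis at the latch bar's height, in the cabinet frame at (0, 132, 185) mm.
- gate (a joint): Gate angle about its upright hinge (rad). 0 = shut (starts within 0.002 of it); grows as it swings outwards, towards the cabinet's -x (clockwise from above), to a stop at 1.75; goes slightly negative when eased inwards. The stiff hinge (0.25 N m, no spring) keeps the gate where it is left.
- gate_edge (a point): Middle of the gate's free upright edge, 262 from the hinge axis, 122 above the bench. The gate is an aluminium frame with upright wire bars, 262 wide, 12 thick, from 29 to 215 above the bench, 0.9 kg; when shut its outer face lies in the cabinet's front plane.
- latch_bar (a joint): Latch bar angle about its pivot (rad). 0 = level, resting on its peg; grows as the free end rises, to a stop at 0.30; falls by its own weight. From 0.11 up, the bar is clear above the keeper. Steel flat, 245 long, 16 high, 6 thick, 0.12 to 0.2 kg.
- bar_pivot (a point): The bar's pivot on the gate, 75 from the gate hinge towards the keeper, 185 above the bench; pivot axis square to the gate. The bar runs from here along the gate's outer side to the keeper; its outer face is 26 and its inner face 20 in front of the gate's outer face.
- finger_lift (a point): Grip point of the finger lift: round steel pin 12 thick, 58 long, standing square out of the bar's outer face, away from the gate, 150 from the bar's pivot and 225 from the gate hinge, with an 18 mm button at its tip. The point is on its axis, 33 out from the bar, 59 from the gate, and moves with both. Pinch it from above across its two sides; free space all round.
- keeper: Foot of the keeper, a small steel plate on the outer side of the cabinet's keeper-side post. It carries the keeper bracket, a short piece of dark lipped steel channel, open upwards, which the bar's end lies in. Origin in the cabinet frame (0, -176, 185) mm, axes as the cabinet's. The bracket is bolted through slots, up to 7 mm in or out of its middle setting: unmeasured, to be felt.
- keeper_mid (a point): Middle of the bracket's slot at its MIDDLE setting, at the level of its lips' top (200 above the bench); fixed on the cabinet at (-13.5, -176, 200) mm. Bracket x from this point, at that setting: front wall's inner face -20.3, front lip from there to -4.5, slot from -4.5 to 4.5, back lip from 4.5 to 11.5, back wall from 11.5. Lips 4 thick, underside 3 above the resting bar.
- bar_end (a point): Centre of the bar's end where it lies in the keeper, 233 from its pivot, 308 from the gate hinge. It starts loose under the front lip. It can rise only where the bar (6 thick) is under the 9 mm slot: with the gate eased inwards by an unknown 0.5 to 15.5 mm here, and up to 3 mm more; beyond that it is caught under the back lip. Over 8 N between bar and keeper is damage.
- vase: black painted vase with a white wavy line, 160 wide, 110 high, 0.9 kg, on the turntable in the cabinet; origin at its foot. Not to be touched
- brush_pot: white pot of brushes, 72 wide, 150 high over all, on the bench; bystander; origin at its foot
- water_bottle: clear water bottle, 64 wide, 170 high; bystander; origin at its foot
- test_bowl: black bowl, 110 wide, 55 high; bystander; origin at its foot
- slip_jar: grey jar, 48 wide, 55 high, on the bench; bystander; origin at its foot
- palette: white ceramic tile 100 x 100 x 12 lying before the gate, which passes over it (the gate's lower edge is 29 above the bench); bystander; origin under its centre

How it is judged:
On the way, in this order (a step that is already met when the one before it is completed fails the run):
1. the latch bar is lifted clear of the keeper (beyond 0.1 rad) while the gate is still shut (within 0.05 rad) (value of joint latch_bar above 0.1 rad and value of joint gate below 0.05 rad), for 0.1 s.
2. the gate is swung open beyond 0.4 rad (value of joint gate above 0.4 rad), for 0.1 s.
At the end, for the whole second after the job is handed in: the gate stands open square to the cabinet's front or further (beyond 1.4 rad), at rest, with the latch bar hanging level on its peg (within 0.04 rad), and the robot has let go (value of joint gate above 1.4 rad and value of joint latch_bar below 0.04 rad and velocity of joint gate between -0.05 and 0.05 rad/s); the robot touches nothing.
It fails at once if the latch bar is strained against the keeper with more than 8 N (contact force between latch_bar and keeper above 8 N).
It fails at once if the gate is flung (faster than 2 rad/s) (velocity of joint gate above 2 rad/s).
It fails at once if the vase is touched or shifted by more than 5 mm (contact force between any of the arm, the fingers and vase above 0.5 N or distance of vase from where it was at the start of the episode above 0.005 m).
It fails at once if a bystander on the bench is shifted by more than 15 mm (distance of any of brush_pot, water_bottle, test_bowl, slip_jar, palette from where it was at the start of the episode above 0.015 m).
It also fails if it takes over 70 s, if anything falls off the work surface, if the arm or the gripper's body presses on something with over 40 N, if the wrist force passes 120 N, or if a joint passes its speed limit or range.

## Robot

A 6-joint arm with a two-finger parallel gripper is mounted at the origin on the work surface. World frame = base frame: x ahead of the robot, y to its left, z up, the work surface at z = 0. Lengths are in m, angles in rad, forces in N, time in s.
With the tool pointing down it reaches from about 0.3 to 0.775 m from the base axis. Payload 14.6 kg.
Tool frame: the origin (TCP) lies at the very end of the fingers, on their centre line; the grasp point (between the pads) lies 19 mm behind it; z points along the fingers, y is the line along which they close (so a half turn about z gives the same grasp; the last joint's range is limited). The gripper opens to 94 mm and grips with 3 to 60 N. Pads are 16 mm wide; open, the fingers measure 119 mm over their backs; the gripper's body (75 mm by 177 mm) begins 78 mm behind the grasp point.
Start: joints at [-1.224, 0.3, 1.521, -0, 1.321, -0.067], TCP at [0.221, -0.504, 0.183] pointing down, gripper open.
Joint ranges: [-3.03, 3.03], [-0.79, 2.21], [0.23, 2.52], [-1.04, 4.18], [0, 3.07], [-2.55, 2.55]. Speed limits (rad/s): [2.22, 2.22, 2.57, 3.14, 3.14, 3.14].

## Interface

Orientations are given as [roll, pitch, yaw] about the fixed x, y, z axes, in that order (R = Rz(yaw) Ry(pitch) Rx(roll)).
In Python, from station import ctrl, cams gives the robot as it stands. The module is installed in compiled form; this text tells all that it offers.
- The arm moves only by the tool arm_command, never from a script. Its argument "plan" is a list that holds one entry, the list of rows, each a list of 7 numbers: the shift along the tool's x, y, z in mm, then the turn, a rotation vector about the tool's x, y, z in rad, then the closure, from -1 (fully open) to 1 (shut). A call has 1 to 12 rows; each row is the pose to reach, as a shift and turn from the pose commanded when the call began, along the tool's axes at that moment; what a row does not reach only later rows make up. A row lasts 1/10 s, in which the tool goes at most 50 mm and 8.59 degrees, less where a joint would pass 70% of its speed; a pose out of reach is approached as far as the arm can. A call with a gripper value outside its range is refused whole. The fingers move at their own pace and stop on an object; "squeeze" is the grip in N (left out, the last holds). Time passes only in rows, so rows that repeat a pose let the fingers close. It gives the time, the measured TCP pose, the force, the opening and the grip force at its end, in the units of the state.
- ctrl.get_obs(): the state, without advancing time (a new reading comes with each control period).
- cams.camera(name): name is "scene" or "side" or "wrist"; returns (picture, depth): 384x512x3 uint8, blue, green, red; 384x512 float32, m along the optical axis (not along the pixel's ray), 0 where there is no reading.
- cams.camera_info(name): a dict with "fx", "fy", "cx", "cy" (pixels), "world_to_cam" (4x4, takes a point from world to camera coordinates). Camera axes: x right, y down, z forward; pixel columns grow to the right and rows downward; lengths in m; the calibration is good to about 2 mm. A picture is of the moment at which its call begins: read the wrist's pose just before it. camera_info takes no time and is no camera call; for the wrist camera it gives the pose at the moment of the call.
- ctrl.hand_in(): hands the job in; it is judged then, once.
The state is a dict: "time_s": time; "qpos": joint angles; "joint_vel": joint speeds; "tau": joint torques, N m; "ee_pos": TCP position; "eef_rot": TCP orientation; "force": force on the tool from outside, world axes, zero at the start; "moment": the same for the moment, N m; "grip_width": finger opening in m; "grip_force": force on a finger pad.
Only numpy, scipy, OpenCV 4.12 (cv2) and the standard library are available. Lean on these libraries where they do the work, as an engineer would, in place of code of your own. Each camera call takes 0.05 s, during which the arm holds its last target. There are 200 camera calls.

## Working session

There is one attempt and no reset: what is moved stays moved. The work goes in short steps, Python scripts to look and compute and a tool call to move; the robot and the scene stay as the last step left them, time stands still between calls to the robot, and variables do not carry over. Pictures are saved under pics/ and viewed, at most 10 in all, crops included, and the job is handed in when it is done.

Besides the shell and the picture viewer there is one more tool, called as name([rows], argument=value, ...), one row to a line, values as JSON. arm_command: Moves the arm, as the interface text tells. Its arguments: {"type":"object","properties":{"plan":{"type":"array"},"squeeze":{"type":"number"}},"required":["plan"]}

```bash
mkdir -p pics
python3 - <<'E'
from station import ctrl,cams
import cv2,numpy as np
o=ctrl.get_obs();print({k:np.round(v,3) for k,v in o.items()})
for n in("scene","side"):
    im,d=cams.camera(n);cv2.imwrite(f"pics/{n}0.png",im);np.save(f"{n}0.npy",d);i=cams.camera_info(n);print(n,i["fx"],i["cx"],i["cy"],np.round(i["world_to_cam"],3).tolist())
E
```

```text
{'time_s': np.float64(0.0), 'qpos': array([-1.224,  0.301,  1.522,  0.   ,  1.321, -0.067]), 'joint_vel': array([ 0.002, -0.   , -0.001,  0.001, -0.001,  0.   ]), 'tau': array([ 0.0000e+00, -5.3181e+01, -3.5274e+01,  7.1000e-02,  2.4000e-02,
       -0.0000e+00]), 'ee_pos': array([ 0.221, -0.503,  0.182]), 'eef_rot': array([-3.14 , -0.   ,  0.414]), 'force': array([ 0.187, -0.252, -0.005]), 'moment': array([0.008, 0.015, 0.029]), 'grip_force': np.float64(0.0), 'grip_width': np.float64(0.094)}
scene 427.0157202949258 262.8219236561488 193.64271533870948 [[-0.862, 0.506, 0.003, 0.575], [0.386, 0.662, -0.643, -0.08], [-0.327, -0.553, -0.766, 1.479], [0.0, 0.0, 0.0, 1.0]]
side 358.78784912257163 259.9714133726654 186.82331465434228 [[-0.324, 0.946, -0.012, 0.257], [0.622, 0.203, -0.756, -0.24], [-0.713, -0.252, -0.654, 1.324], [0.0, 0.0, 0.0, 1.0]]
```

View pics/scene0.png

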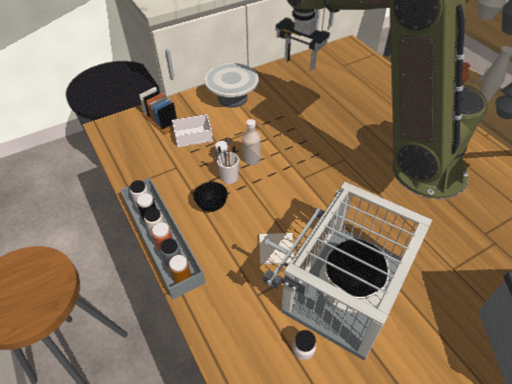

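View pics/side0.png

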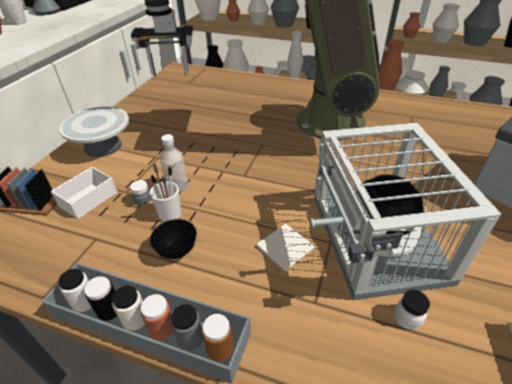

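Both views show the cabinet at the right: scene about (285-430, 185-355), side about (318-490, 125-300). The pin's button is near side (315,222) and the palette lies before the gate. I'll fit the cabinet top from depth and zoom in.

```bash
cat > h.py <<'E'
import numpy as np,cv2
from station import ctrl,cams
def info(n):
    i=cams.camera_info(n);K=np.array([[i["fx"],0,i["cx"]],[0,i["fy"],i["cy"]],[0,0,1]]);return K,np.array(i["world_to_cam"])
def cloud(n,d):
    K,T=info(n);v,u=np.mgrid[:384,:512];c=np.stack([(u-K[0,2])/K[0,0]*d,(v-K[1,2])/K[1,1]*d,d],-1);return (c-T[:3,3])@T[:3,:3]
def ray(n,p,z):
    K,T=info(n);R=T[:3,:3].T;o=-R@T[:3,3];r=R@np.linalg.inv(K)@[p[0],p[1],1];return o+r*(z-o[2])/r[2]
def tri(obs):
    A=[];b=[]
    for n,p in obs:
        K,T=info(n);P=K@T[:3]
        for k in(0,1):
            r=P[k]-p[k]*P[2];A.append(r[:3]);b.append(-r[3])
    x,res,*_=np.linalg.lstsq(np.array(A),np.array(b),rcond=None);return x,np.sqrt(res)
def proj(n,X):
    K,T=info(n);c=(np.atleast_2d(X)@T[:3,:3].T+T[:3,3])@K.T;return c[:,:2]/c[:,2:]
E
python3 - <<'E'
from h import *
for n,(u0,v0,w,h) in dict(scene=(230,170,210,190),side=(290,110,200,190)).items():
    d=np.load(n+"0.npy");X=cloud(n,d);v,u=np.mgrid[:384,:512]
    m=(abs(X[...,2]-.223)<.006)&(d>0)&(u>u0)&(u<u0+w)&(v>v0)&(v<v0+h)
    P=X[m];r=cv2.minAreaRect((P[:,:2]*1000).astype(np.float32));print(n,m.sum(),np.median(P[:,2]),r,cv2.boxPoints(r).round().tolist())
    im=cv2.imread(f"pics/{n}0.png");cv2.imwrite(f"pics/{n}c.png",cv2.resize(im[v0:v0+150,u0:u0+200] if n=="side" else im[v0:v0+150,u0:u0+200],None,fx=4,fy=4,interpolation=2))
E
```

```text
scene 4240 0.22595203588224544 ((447.533935546875, 175.27386474609375), (493.35906982421875, 239.51144409179688), 27.516468048095703) [[173.0, 168.0], [284.0, -45.0], [722.0, 183.0], [611.0, 395.0]]
side 4924 0.2266191023573041 ((521.6844482421875, 214.37887573242188), (323.34356689453125, 241.2785186767578), 27.315444946289062) [[323.0, 247.0], [433.0, 33.0], [721.0, 181.0], [610.0, 396.0]]
```

View pics/scenec.png

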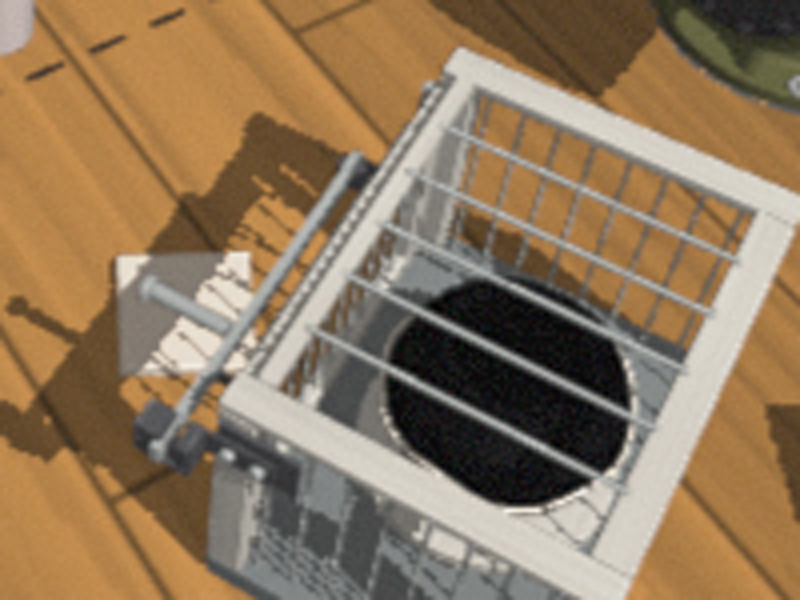

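View pics/sidec.png

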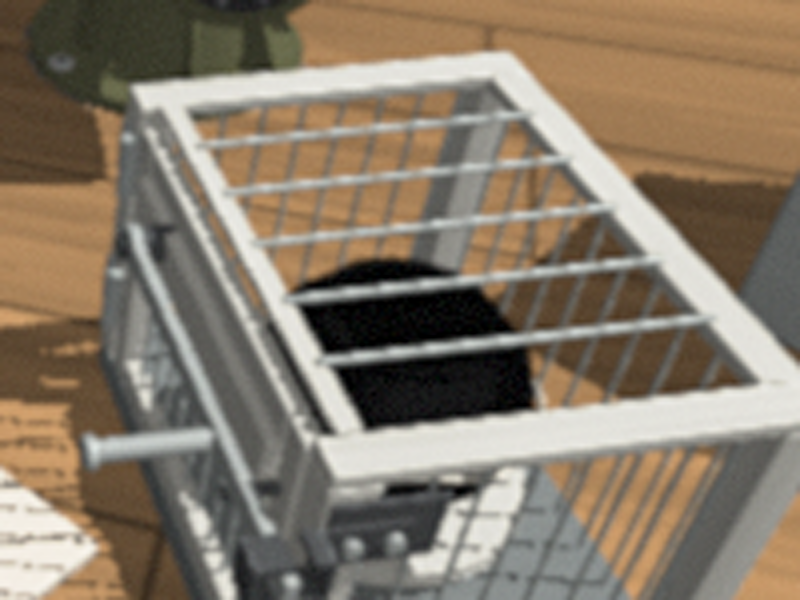

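Crop readings: button centre at scene (267.5,241.8) and side (313,222.5), pin root at scene (288.8,252.5) and side (343,220). The bracket is near scene (272,277) and side (357,250), and the gate front is the edge facing the palette.

```bash
cat >> h.py <<'E'
def setcab(o,yaw):
    global O,YAW;O=np.array(o);YAW=yaw
def w(p):
    c,s=np.cos(YAW),np.sin(YAW);p=np.asarray(p,float)
    return np.array([O[0]+c*p[0]-s*p[1],O[1]+s*p[0]+c*p[1],p[2]])
def pin(th,ph,out=59):  # mm, cabinet->world ; tool yaw
    r=75+150*np.cos(ph)
    u=np.array([-np.sin(th),-np.cos(th)]);n=np.array([-np.cos(th),np.sin(th)])
    q=np.array([0,132])+r*u+out*n
    return w([*q,185+150*np.sin(ph)]),YAW-th
E
python3 - <<'E'
from h import *
b=tri([("scene",(267.4,241.7)),("side",(312.8,222.4))]);r=tri([("scene",(288.6,252.4)),("side",(342.8,219.8))])
print("button",b,"root",r)
Ps={}
for n in("scene","side"):
    d=np.load(n+"0.npy");X=cloud(n,d)*1000
    m=(abs(X[...,2]-225)<7)&(d>0)&(cv2.pointPolygonTest is not None)
    P=X[m];c=np.array([522,214]);a=np.deg2rad(27.4);l=(P[:,:2]-c)@np.array([[np.cos(a),-np.sin(a)],[np.sin(a),np.cos(a)]])
    P=P[(abs(l[:,0])<168)&(abs(l[:,1])<127)]
    R=cv2.minAreaRect(P[:,:2].astype(np.float32));print(n,R,len(P));Ps[n]=P
    l=(P[:,:2]-c)@np.array([[np.cos(a),-np.sin(a)],[np.sin(a),np.cos(a)]]);print(np.percentile(l,[.3,99.7],axis=0).round(1))
setcab([577,107],np.deg2rad(117.4))
print("pred button",w([-26-58+4,-93,185]),"grip",pin(0,0),"root",w([-26,-93,185]))
# bystanders: bench objects via depth, height>20mm within 0.35 of hinge sweep
X=cloud("scene",np.load("scene0.npy"))*1000
for nm,p in dict(pot=(228,160),bottle=(252,140),bowl=(210,197)).items(): print(nm,X[p[1],p[0]].round())
E
```

```text
button (array([0.69899878, 0.07606662, 0.18772765]), array([0.0924528])) root (array([0.66956519, 0.12818959, 0.18434369]), array([0.50507687]))
scene ((521.8329467773438, 213.97860717773438), (325.8073425292969, 239.51144409179688), 27.516469955444336) 4431
[[-159.  -118.3]
 [ 161.   119.5]]
side ((521.4627685546875, 214.80807495117188), (323.34356689453125, 241.5426483154297), 27.315444946289062) 5172
[[-158.8 -119.1]
 [ 160.9  119.9]]
pred button [696.3828136   78.77334917 185.        ] grip (array([686.71861812,  97.41747226, 185.        ]), np.float64(2.049016541841343)) root [671.53202522 126.71537997 185.        ]
pot [1011.  580. 1080.]
bottle [ 512. -336.  113.]
bowl [ 710. -266.   11.]
```

arm_command([
  [[0, 0, -50, 0, 0, 0, -1], [60, -30, -100, 0, 0, -0.15, -1], [668, -363, -100, 0, 0, -1.635, -1], [668, -363, -100, 0, 0, -1.635, -1], [668, -363, -100, 0, 0, -1.635, -1], [668, -363, -100, 0, 0, -1.635, -1], [668, -363, -100, 0, 0, -1.635, -1], [668, -363, -100, 0, 0, -1.635, -1], [668, -363, -100, 0, 0, -1.635, -1], [668, -363, -100, 0, 0, -1.635, -1], [668, -363, -100, 0, 0, -1.635, -1], [668, -363, -100, 0, 0, -1.635, -1]],
], squeeze=3)

```text
time_s: 1.3
ee_pos: [0.553, -0.0751, 0.2767]
eef_rot: [-3.141, -0.0, 2.055]
force: [1.0, -1.1, 0.2]
grip_width: 0.0943
grip_force: 0.0
```

```bash
cat >> h.py <<'E'
setcab([577.5,107.7],np.deg2rad(117.4))
from scipy.spatial.transform import Rotation as Ro
def rel(pos,yaw,p0=None,e0=None):  # mm world TCP target -> tool shift mm, rotvec
    o=ctrl.get_obs();p0=o["ee_pos"]*1000 if p0 is None else p0;e0=o["eef_rot"] if e0 is None else e0
    R0=Ro.from_euler("xyz",e0);R1=Ro.from_euler("xyz",[np.pi,0,yaw])
    return R0.as_matrix().T@(np.asarray(pos)-p0),(R0.inv()*R1).as_rotvec()
E
python3 - <<'E'
from h import *
o=ctrl.get_obs();print({k:np.round(o[k],4) for k in("time_s","ee_pos","eef_rot","force")})
p,y=pin(0,0);print(rel([p[0],p[1],260],y))
E
```

```text
{'time_s': np.float64(1.3), 'ee_pos': array([ 0.553 , -0.0751,  0.2767]), 'eef_rot': array([-3.1413e+00, -1.0000e-04,  2.0550e+00]), 'force': array([ 1.0278, -1.1162,  0.2177])}
(array([ 90.8218089 , 199.4474385 ,  16.61845163]), array([-0.00027217, -0.00014052,  0.0060145 ]))
```

arm_command([
  [[91, 199, 17, 0, 0, 0.006, -1], [91, 199, 17, 0, 0, 0.006, -1], [91, 199, 17, 0, 0, 0.006, -1], [91, 199, 17, 0, 0, 0.006, -1], [91, 199, 17, 0, 0, 0.006, -1], [91, 199, 17, 0, 0, 0.006, -1], [91, 199, 17, 0, 0, 0.006, -1], [91, 199, 17, 0, 0, 0.006, -1]],
])

```text
time_s: 2.1
ee_pos: [0.6867, 0.0943, 0.2601]
eef_rot: [3.141, 0.0, 2.042]
force: [0.3, -0.2, 0.6]
grip_width: 0.0939
grip_force: 0.0
```

Run:
```python
from h import *
o=ctrl.get_obs();print({k:np.round(o[k],4) for k in("time_s","ee_pos","eef_rot","force")})
im,d=cams.camera("wrist");np.save("w1.npy",d)
p,y=pin(0,0)
print(rel([p[0],p[1],260],y));print(proj("wrist",np.array([p,pin(0,0,84-4)[0],pin(0,0,26)[0],w([-13.5,-176,200]),[*(o["ee_pos"]*1000)]])/1000))
cv2.imwrite("pics/w1.png",cv2.resize(im,None,fx=1.5,fy=1.5))
```

```text
{'time_s': np.float64(2.1), 'ee_pos': array([0.6867, 0.0943, 0.2601]), 'eef_rot': array([3.1414e+00, 2.0000e-04, 2.0419e+00]), 'force': array([ 0.2911, -0.1962,  0.5809])}
(array([3.25805433, 2.23355419, 0.41864994]), array([ 0.00054127,  0.00031046, -0.00737127]))
[[257.98707731 188.72038196]
 [258.11076678 208.71116817]
 [257.78357886 155.8308075 ]
 [348.59291004 143.42854936]
 [255.6979228  216.01359011]]
```

View pics/w1.png

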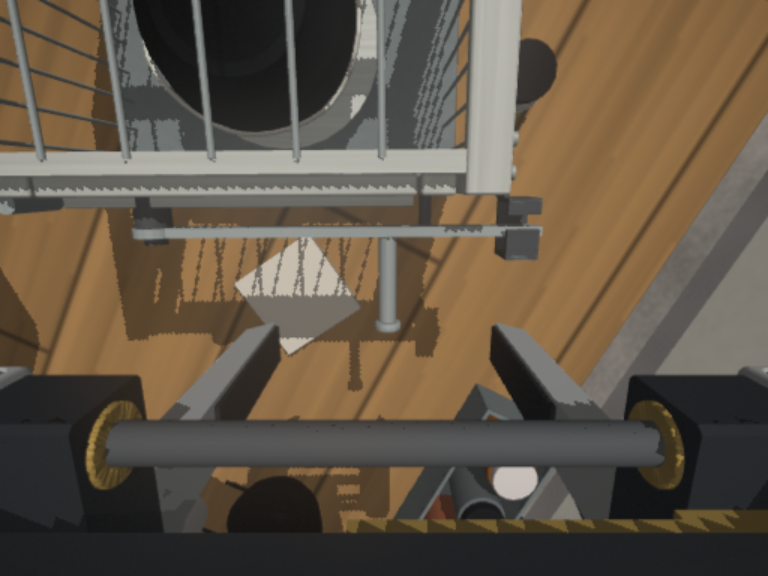

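The wrist view puts the pin on the predicted column: x≈258 native, root at row 157, button at row 217. The bracket (native about 335-360, 132-172) shows a gap at about rows 142-151, so the slot looks a few mm outward of its middle setting. I'll measure that and get the settled pose.

Run:
```python
from h import *
im,d=cams.camera("wrist");o=ctrl.get_obs();print(np.round(o["ee_pos"],4),np.round(o["eef_rot"],4))
print(im[126:180,340:356].mean((1,2)).round().astype(int).tolist())
X=cloud("wrist",d)*1000
c,s=np.cos(YAW),np.sin(YAW)
l=(X[...,:2]-O)@np.array([[c,-s],[s,c]])
for v in range(128,178,1):print(v,np.median(l[v,340:356,0]).round(1),np.median(X[v,340:356,2]).round(1),end=' | ')
print("\npin z,y", np.median(X[175:195,255:261,2]).round(1),[ (u,X[185,u,2].round()) for u in range(248,270)])
p,y=pin(0,0);print(rel([p[0],p[1],166],y))
```

```text
[0.6867 0.0942 0.2605] [3.1409e+00 3.0000e-04 2.0416e+00]
[117, 117, 117, 117, 107, 79, 89, 99, 93, 82, 79, 80, 79, 79, 78, 77, 77, 76, 74, 76, 76, 76, 75, 83, 109, 145, 117, 84, 77, 77, 76, 77, 78, 78, 77, 77, 78, 78, 78, 77, 76, 76, 77, 76, 92, 95, 94, 105, 109, 109, 109, 109, 109, 108]
128 -5.0 1.8 | 129 -6.6 1.6 | 130 -8.2 1.3 | 131 -2.5 194.6 | 132 -3.2 201.4 | 133 -4.1 201.2 | 134 -4.9 201.2 | 135 -5.8 201.5 | 136 -6.7 201.3 | 137 -7.6 201.7 | 138 -8.5 201.4 | 139 -9.4 201.4 | 140 -10.3 201.4 | 141 -11.2 201.4 | 142 -12.1 201.4 | 143 -14.9 176.3 | 144 -15.9 175.8 | 145 -16.9 176.0 | 146 -17.9 176.4 | 147 -18.9 176.3 | 148 -19.9 176.0 | 149 -20.3 181.9 | 150 -20.3 191.5 | 151 -21.0 194.3 | 152 -21.6 197.7 | 153 -22.1 201.4 | 154 -23.0 201.3 | 155 -23.9 201.3 | 156 -24.8 201.5 | 157 -25.7 201.4 | 158 -26.7 201.3 | 159 -27.5 201.6 | 160 -28.5 201.7 | 161 -29.4 201.3 | 162 -30.3 201.6 | 163 -31.3 201.6 | 164 -32.2 201.3 | 165 -33.1 201.6 | 166 -34.0 201.7 | 167 -35.0 201.1 | 168 -36.0 201.7 | 169 -36.9 201.6 | 170 -37.8 201.6 | 171 -38.8 201.4 | 172 -39.7 201.3 | 173 -77.4 1.3 | 174 -79.0 1.5 | 175 -80.7 1.5 | 176 -82.2 1.7 | 177 -84.2 0.9 | 
pin z,y 191.8 [(248, np.float64(0.0)), (249, np.float64(1.0)), (250, np.float64(1.0)), (251, np.float64(0.0)), (252, np.float64(2.0)), (253, np.float64(188.0)), (254, np.float64(190.0)), (255, np.float64(192.0)), (256, np.float64(191.0)), (257, np.float64(191.0)), (258, np.float64(464.0)), (259, np.float64(192.0)), (260, np.float64(193.0)), (261, np.float64(191.0)), (262, np.float64(191.0)), (263, np.float64(189.0)), (264, np.float64(188.0)), (265, np.float64(0.0)), (266, np.float64(2.0)), (267, np.float64(-0.0)), (268, np.float64(0.0)), (269, np.float64(1.0))]
(array([ 3.26783353,  2.1174005 , 94.46678219]), array([ 0.00065452,  0.00030747, -0.00740271]))
```

arm_command([
  [[3.3, 2.1, 40, 0, 0, -0.007, -1], [3.3, 2.1, 75, 0, 0, -0.007, -1], [3.3, 2.1, 94.5, 0, 0, -0.007, -1], [3.3, 2.1, 94.5, 0, 0, -0.007, -1], [3.3, 2.1, 94.5, 0, 0, -0.007, -1]],
])

```text
time_s: 2.7
ee_pos: [0.6876, 0.0987, 0.1668]
eef_rot: [3.14, 0.0, 2.049]
force: [-0.4, 0.2, 0.6]
grip_width: 0.094
grip_force: 0.0
```

Run:
```python
from h import *
im,d=cams.camera("wrist");o=ctrl.get_obs();print(np.round(o["ee_pos"],4),np.round(o["eef_rot"],4),o["force"])
X=cloud("wrist",d)*1000;p=proj("wrist",np.array([pin(0,0)[0]])/1000)[0];print(p)
p,y=pin(0,0);print(rel([p[0],p[1],166],y))
cv2.imwrite("pics/w2.png",im)
```

```text
[0.6879 0.0988 0.1674] [3.1391e+00 1.0000e-03 2.0493e+00] [-0.19837769 -0.23272953  0.01645723]
[254.29199554 224.9677091 ]
(array([-0.29928056, -0.95351634,  1.42902655]), array([0.00246647, 0.00102369, 0.00027337]))
```

View pics/w2.png

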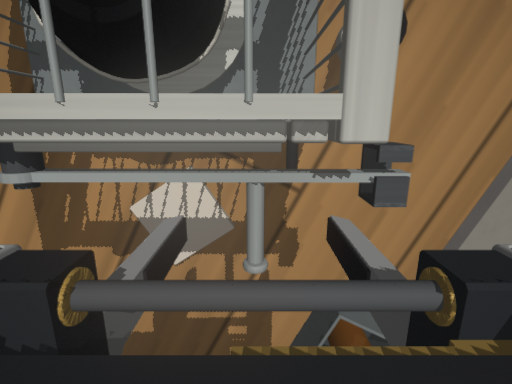

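The pin (column ~255, rows 183-270) stands between the open fingers (inner tips at 188 and 328). I'll centre 1 mm and pinch lightly.

arm_command([
  [[-0.3, -1, 1, 0, 0, 0, -1], [-0.3, -1, 1, 0, 0, 0, 0], [-0.3, -1, 1, 0, 0, 0, 1], [-0.3, -1, 1, 0, 0, 0, 1], [-0.3, -1, 1, 0, 0, 0, 1], [-0.3, -1, 1, 0, 0, 0, 1], [-0.3, -1, 1, 0, 0, 0, 1], [-0.3, -1, 1, 0, 0, 0, 1]],
], squeeze=3)

```text
time_s: 3.55
ee_pos: [0.6866, 0.0984, 0.1643]
eef_rot: [-3.142, -0.0, 2.05]
force: [1.0, -0.4, 0.4]
grip_width: 0.0413
grip_force: 0.0
```

Run:
```python
from h import *
o=ctrl.get_obs();print({k:np.round(o[k],4) for k in("time_s","ee_pos","eef_rot","force","moment","grip_width","grip_force")})
p0,y0=pin(0,0)
for t in(-.0195,.1,.3,.6,1.0,1.5):
    p,y=pin(t,0 if t<0 else .16);print(t,(p-p0).round(1),rel(p-p0+o["ee_pos"]*1000,y0-t)[0].round(1))
```

```text
{'time_s': np.float64(3.55), 'ee_pos': array([0.6866, 0.0984, 0.1643]), 'eef_rot': array([-3.1416, -0.    ,  2.0498]), 'force': array([ 1.0042, -0.4264,  0.3522]), 'moment': array([-0.0189, -0.1382,  0.0297]), 'grip_width': np.float64(0.0413), 'grip_force': np.float64(0.0)}
-0.0195 [-1.   4.4  0. ] [4.4 1.1 0. ]
0.1 [  2.2 -23.6  23.9] [-22.   -8.9 -23.9]
0.3 [  3.1 -69.7  23.9] [-63.3 -29.4 -23.9]
0.6 [ -12.6 -136.8   23.9] [-115.6  -74.3  -23.9]
1.0 [ -62.9 -213.5   23.9] [-160.5 -154.2  -23.9]
1.5 [-160.8 -272.3   23.9] [-167.5 -268.2  -23.9]
```

Still closing; more time.

arm_command([
  [[0, 0, 0, 0, 0, 0, 1], [0, 0, 0, 0, 0, 0, 1], [0, 0, 0, 0, 0, 0, 1], [0, 0, 0, 0, 0, 0, 1], [0, 0, 0, 0, 0, 0, 1], [0, 0, 0, 0, 0, 0, 1], [0, 0, 0, 0, 0, 0, 1], [0, 0, 0, 0, 0, 0, 1]],
])

```text
time_s: 4.35
ee_pos: [0.6866, 0.0984, 0.1643]
eef_rot: [-3.142, -0.0, 2.05]
force: [-1.7, -0.5, -0.3]
grip_width: 0.0114
grip_force: 2.9
```

arm_command([
  [[0, 0, -0.5, 0, 0, 0, 1], [0, 0, -1, 0, 0, 0, 1], [0, 0, -1.5, 0, 0, 0, 1], [0, 0, -1.5, 0, 0, 0, 1], [0, 0, -1.5, 0, 0, 0, 1]],
])

```text
time_s: 4.85
ee_pos: [0.6865, 0.0984, 0.1657]
eef_rot: [-3.141, -0.0, 2.05]
force: [-0.5, -0.2, -1.2]
grip_width: 0.0112
grip_force: 2.7
```

arm_command([
  [[0.6, 0.1, 0, 0, 0, -0.003, 1], [1.2, 0.3, 0, 0, 0, -0.006, 1], [1.8, 0.4, 0, 0, 0, -0.008, 1], [2.4, 0.6, 0, 0, 0, -0.01, 1], [3, 0.7, 0, 0, 0, -0.013, 1], [3.6, 0.9, 0, 0, 0, -0.016, 1], [4.2, 1.0, 0, 0, 0, -0.018, 1], [4.4, 1.1, 0, 0, 0, -0.0195, 1], [4.4, 1.1, 0, 0, 0, -0.0195, 1], [4.4, 1.1, 0, 0, 0, -0.0195, 1]],
])

```text
time_s: 5.85
ee_pos: [0.6855, 0.1029, 0.1658]
eef_rot: [-3.142, -0.0, 2.069]
force: [-1.7, -0.9, -1.9]
grip_width: 0.0112
grip_force: 2.7
```

Run:
```python
from h import *
im,d=cams.camera("wrist");o=ctrl.get_obs();print(np.round(o["ee_pos"],4),np.round(o["eef_rot"],4),o["force"],o["grip_width"],o["grip_force"])
X=cloud("wrist",d)*1000
c,s=np.cos(YAW),np.sin(YAW)
l=(X[...,:2]-O)@np.array([[c,-s],[s,c]]);l=np.dstack([l,X[...,2]])
for a,b,z0,z1 in((-183,-171,170,206),(-160,-150,175,206)):
    m=(l[...,1]>a)&(l[...,1]<b)&(l[...,2]>z0)&(l[...,2]<z1)&(l[...,0]<0)
    h=sorted({int(k) for k in l[m][:,0]});P=l[m]
    for k in range(-42,0):
        q=P[(P[:,0]>=k)&(P[:,0]<k+1)]
        if len(q):print(k,np.median(q[:,2]).round(1),len(q),end=' | ')
    print()
```

```text
[0.6855 0.1029 0.1658] [-3.1415e+00 -1.0000e-04  2.0693e+00] [-1.85658996 -0.36350794 -2.24857611] 0.011149407403927584 2.695755623281002
-41 201.0 13 | -40 201.3 24 | -39 201.3 29 | -38 200.8 47 | -37 201.0 36 | -36 201.4 34 | -35 201.2 45 | -34 201.1 36 | -33 201.3 45 | -32 200.8 41 | -31 201.2 36 | -30 201.1 39 | -29 201.0 42 | -28 201.0 40 | -27 200.7 38 | -26 200.7 64 | -25 201.1 31 | -24 201.5 29 | -23 201.5 37 | -22 199.2 37 | -21 196.6 11 | -20 196.9 30 | -19 196.6 35 | -18 196.6 28 | -17 196.6 31 | -16 196.7 32 | -15 194.5 63 | -14 176.8 6 | -13 200.6 30 | -12 201.2 47 | -11 201.2 45 | -10 201.2 37 | -9 201.0 48 | -8 201.0 35 | -7 201.4 31 | -6 201.2 39 | -5 201.2 33 | -4 201.2 33 | -3 197.2 59 | 
-21 196.3 24 | -20 196.6 25 | -19 196.1 28 | -18 196.5 22 | -17 196.5 30 | -16 196.0 23 | -15 190.4 75 |
```

Bar lies at -21..-14.7 within the slot at -22..-13: centred. Lift gently.

arm_command([
  [[0, 0, -0.5, 0, 0, 0, 1], [0, 0, -1, 0, 0, 0, 1], [0, 0, -1.5, 0, 0, 0, 1], [0, 0, -2, 0, 0, 0, 1], [0, 0, -2.5, 0, 0, 0, 1], [0, 0, -3, 0, 0, 0, 1], [0, -0.1, -3.5, 0, 0, 0, 1], [0, -0.1, -4, 0, 0, 0, 1], [0, -0.1, -4.5, 0, 0, 0, 1], [0, -0.1, -5, 0, 0, 0, 1]],
])

```text
time_s: 6.9
ee_pos: [0.6854, 0.1028, 0.1708]
eef_rot: [-3.142, -0.0, 2.069]
force: [-2.1, -0.5, -1.4]
grip_width: 0.0107
grip_force: 2.6
```

```bash
cat > bar.py <<'E'
from h import *
def run(th=0):
    im,d=cams.camera("wrist");o=ctrl.get_obs();print(o["time_s"],np.round(o["ee_pos"],4),np.round(o["eef_rot"],4),o["force"].round(2),o["grip_width"].round(4),o["grip_force"].round(2))
    X=cloud("wrist",d)*1000;c,s=np.cos(YAW),np.sin(YAW)
    l=(X[...,:2]-O)@np.array([[c,-s],[s,c]])-[0,132];c,s=np.cos(th),np.sin(th)
    r=-l[...,0]*s-l[...,1]*c;n=-l[...,0]*c+l[...,1]*s  # along gate, outward
    for a in(250,265,280,295,305):
        m=(abs(r-a)<4)&(n>8)&(n<35)&(X[...,2]>170)&(X[...,2]<260)
        if m.sum():z=np.percentile(X[m][:,2],85);print(a,z.round(1),"phi",((z-1.5-193)/(a-75)).round(3),"n",np.percentile(n[m],[5,95]).round(1))
if __name__=="__main__":
    import sys;run(float(sys.argv[1]))
E
python3 bar.py -0.02
```

```text
Traceback (most recent call last):
  File "bar.py", line 11, in <module>
    import sys;run(float(sys.argv[1]))
               ~~~^^^^^^^^^^^^^^^^^^^^
  File "bar.py", line 3, in run
    im,d=cams.camera("wrist");o=ctrl.get_obs();print(o["time_s"],np.round(o["ee_pos"],4),np.round(o["eef_rot"],4),o["force"].round(2),o["grip_width"].round(4),o["grip_force"].round(2))
                                                                                                                                      ^^^^^^^^^^^^^^^^^^^^^
AttributeError: 'float' object has no attribute 'round'
```

```bash
sed -i 's/o\["grip_width"\].round(4),o\["grip_force"\].round(2)/o["grip_width"],o["grip_force"]/' bar.py; python3 bar.py -0.02
```

```text
7.0 [0.6854 0.1028 0.1709] [-3.1416 -0.      2.0693] [-1.76  0.   -2.45] 0.010786039490066663 2.6278114691376686
250 201.8 phi 0.042 n [ 9.2 25.7]
265 202.9 phi 0.044 n [20.3 26.2]
280 203.6 phi 0.045 n [20.4 25.9]
295 203.6 phi 0.041 n [10.1 33.4]
305 203.5 phi 0.039 n [ 9.7 34. ]
```

arm_command([
  [[0, -0.2, -2, 0, 0, 0, 1], [0, -0.4, -4, 0, 0, 0, 1], [0, -0.6, -6, 0, 0, 0, 1], [0, -0.9, -8, 0, 0, 0, 1], [0, -1.1, -10, 0, 0, 0, 1], [0, -1.3, -12, 0, 0, 0, 1], [0, -1.5, -14, 0, 0, 0, 1], [0, -1.7, -16, 0, 0, 0, 1], [0, -2, -18, 0, 0, 0, 1], [0, -2.3, -20, 0, 0, 0, 1], [0, -2.3, -20, 0, 0, 0, 1], [0, -2.3, -20, 0, 0, 0, 1]],
])

```text
time_s: 8.2
ee_pos: [0.6835, 0.1017, 0.1908]
eef_rot: [3.141, 0.0, 2.069]
force: [2.4, 1.7, -1.3]
grip_width: 0.0101
grip_force: 2.5
```

```bash
python3 bar.py -0.02
```

```text
8.25 [0.6835 0.1017 0.1908] [3.1414 0.     2.0693] [ 1.17  2.06 -0.46] 0.0105548539009266 2.498036418110132
250 224.5 phi 0.171 n [ 9.6 25.6]
265 228.0 phi 0.176 n [20.4 26. ]
280 230.4 phi 0.175 n [20.4 26.2]
295 232.7 phi 0.174 n [10.  26.3]
305 234.0 phi 0.172 n [ 9.4 26.6]
```

Bar clear (phi≈0.173). Compute the swing rows.

```bash
cat > sw.py <<'E'
from h import *
def rows(t0,ts,ph):
    p0,y0=pin(t0,ph)
    for t in ts:
        p,y=pin(t,ph);d,r=rel(p,y,p0,[np.pi,0,y0]);print(np.r_[d,r].round(2).tolist(),round(t,3))
E
python3 - <<'E'
from sw import *
rows(-.0195,[-.01,.01,.04,.08,.13,.18,.23,.28,.33,.38,.43,.48],.173);print()
rows(.48,np.arange(1,13)*.05+.48,.173)
E
```

```text
[-2.11, -0.57, -0.0, 0.0, -0.0, 0.01] -0.01
[-6.54, -1.84, -0.0, 0.0, -0.0, 0.03] 0.01
[-13.14, -3.9, -0.0, 0.0, -0.0, 0.06] 0.04
[-21.84, -6.96, -0.0, 0.0, -0.0, 0.1] 0.08
[-32.52, -11.27, -0.0, 0.0, -0.0, 0.15] 0.13
[-42.98, -16.11, -0.0, 0.0, -0.0, 0.2] 0.18
[-53.18, -21.47, -0.0, 0.0, -0.0, 0.25] 0.23
[-63.1, -27.32, -0.0, 0.0, -0.0, 0.3] 0.28
[-72.71, -33.67, -0.0, 0.0, -0.0, 0.35] 0.33
[-82.0, -40.49, -0.0, 0.0, -0.0, 0.4] 0.38
[-90.93, -47.76, -0.0, 0.0, -0.0, 0.45] 0.43
[-99.49, -55.48, -0.0, 0.0, -0.0, 0.5] 0.48

[-11.06, -3.23, -0.0, 0.0, -0.0, 0.05] 0.53
[-21.94, -7.0, -0.0, 0.0, -0.0, 0.1] 0.58
[-32.63, -11.32, -0.0, 0.0, -0.0, 0.15] 0.63
[-43.08, -16.16, -0.0, -0.0, -0.0, 0.2] 0.68
[-53.28, -21.52, -0.0, 0.0, -0.0, 0.25] 0.73
[-63.2, -27.38, -0.0, -0.0, -0.0, 0.3] 0.78
[-72.81, -33.74, -0.0, 0.0, -0.0, 0.35] 0.83
[-82.09, -40.56, -0.0, -0.0, -0.0, 0.4] 0.88
[-91.02, -47.84, -0.0, 0.0, -0.0, 0.45] 0.93
[-99.57, -55.56, -0.0, -0.0, -0.0, 0.5] 0.98
[-107.73, -63.69, -0.0, -0.0, -0.0, 0.55] 1.03
[-115.48, -72.22, -0.0, 0.0, -0.0, 0.6] 1.08
```

arm_command([
  [[-2.1, -0.6, 0, 0, 0, 0.01, 1], [-6.5, -1.8, 0, 0, 0, 0.03, 1], [-13.1, -3.9, 0, 0, 0, 0.06, 1], [-21.8, -7, 0, 0, 0, 0.1, 1], [-32.5, -11.3, 0, 0, 0, 0.15, 1], [-43, -16.1, 0, 0, 0, 0.2, 1], [-53.2, -21.5, 0, 0, 0, 0.25, 1], [-63.1, -27.3, 0, 0, 0, 0.3, 1], [-72.7, -33.7, 0, 0, 0, 0.35, 1], [-82, -40.5, 0, 0, 0, 0.4, 1], [-90.9, -47.8, 0, 0, 0, 0.45, 1], [-99.5, -55.5, 0, 0, 0, 0.5, 1]],
], squeeze=8)

```text
time_s: 9.45
ee_pos: [0.6821, -0.0136, 0.1907]
eef_rot: [-3.141, 0.0, 1.565]
force: [1.3, 0.8, -1.0]
grip_width: 0.0097
grip_force: 6.9
```

```bash
python3 bar.py 0.48
```

```text
9.5 [ 0.6816 -0.0153  0.1906] [-3.1405e+00  7.0000e-04  1.5604e+00] [-1.69 -2.93 -1.07] 0.00948899618369947 6.789660304784775
250 224.5 phi 0.171 n [10.  28.9]
265 227.5 phi 0.174 n [23.8 29.7]
280 230.3 phi 0.175 n [24.  29.8]
295 232.8 phi 0.174 n [24.2 30. ]
305 234.3 phi 0.173 n [24.3 30.2]
```

arm_command([
  [[-11.1, -3.2, 0, 0, 0, 0.05, 1], [-21.9, -7, 0, 0, 0, 0.1, 1], [-32.6, -11.3, 0, 0, 0, 0.15, 1], [-43.1, -16.2, 0, 0, 0, 0.2, 1], [-53.3, -21.5, 0, 0, 0, 0.25, 1], [-63.2, -27.4, 0, 0, 0, 0.3, 1], [-72.8, -33.7, 0, 0, 0, 0.35, 1], [-82.1, -40.6, 0, 0, 0, 0.4, 1], [-91, -47.8, 0, 0, 0, 0.45, 1], [-99.6, -55.6, 0, 0, 0, 0.5, 1], [-107.7, -63.7, 0, 0, 0, 0.55, 1], [-115.5, -72.2, 0, 0, 0, 0.6, 1]],
])

```text
time_s: 10.7
ee_pos: [0.6094, -0.1283, 0.1907]
eef_rot: [-3.141, 0.0, 0.966]
force: [0.8, 2.3, -2.2]
grip_width: 0.0096
grip_force: 6.8
```

arm_command([
  [[-11.1, -3.2, 0, 0, 0, 0.05, 1], [-21.9, -7, 0, 0, 0, 0.1, 1], [-32.6, -11.3, 0, 0, 0, 0.15, 1], [-43.1, -16.2, 0, 0, 0, 0.2, 1], [-53.3, -21.5, 0, 0, 0, 0.25, 1], [-63.2, -27.4, 0, 0, 0, 0.3, 1], [-72.8, -33.7, 0, 0, 0, 0.35, 1], [-82.1, -40.6, 0, 0, 0, 0.4, 1], [-91, -47.8, 0, 0, 0, 0.45, 1], [-91, -47.8, 0, 0, 0, 0.45, 1], [-91, -47.8, 0, 0, 0, 0.45, 1]],
])

```text
time_s: 11.8
ee_pos: [0.5189, -0.1757, 0.1908]
eef_rot: [-3.141, 0.001, 0.52]
force: [-1.2, 0.2, -1.5]
grip_width: 0.0093
grip_force: 6.7
```

```bash
python3 bar.py 1.53
```

```text
11.85 [ 0.5191 -0.1756  0.1908] [-3.1413e+00  4.0000e-04  5.2030e-01] [-1.15  1.34 -2.  ] 0.009886438330444005 6.724190264940262
250 224.7 phi 0.173 n [ 9.6 25.6]
265 227.9 phi 0.176 n [20.5 26.1]
280 230.2 phi 0.174 n [20.6 26.2]
295 232.8 phi 0.174 n [20.6 26.2]
305 234.8 phi 0.175 n [20.7 26.3]
```

arm_command([
  [[0, 0.5, 4, 0, 0, 0, 1], [0, 1, 8, 0, 0, 0, 1], [0, 1.4, 12, 0, 0, 0, 1], [0, 1.8, 16, 0, 0, 0, 1], [0, 2.1, 20, 0, 0, 0, 1], [0, 2.3, 24, 0, 0, 0, 1], [0, 2.3, 26, 0, 0, 0, 1], [0, 2.3, 26.5, 0, 0, 0, 1], [0, 2.3, 26.5, 0, 0, 0, 1]],
], squeeze=3)

```text
time_s: 12.75
ee_pos: [0.5219, -0.1774, 0.1679]
eef_rot: [3.138, -0.005, 0.52]
force: [-2.5, 7.9, 28.9]
grip_width: 0.0006
grip_force: 14.1
```

arm_command([
  [[0, 0, 0, 0, 0, 0, -1], [0, 0, 0, 0, 0, 0, -1], [0, 0, 0, 0, 0, 0, -1], [0, 0, 0, 0, 0, 0, -1], [0, 0, 0, 0, 0, 0, -1], [0, 0, 0, 0, 0, 0, -1], [0, 0, 0, 0, 0, 0, -1], [0, 0, 0, 0, 0, 0, -1]],
])

```text
time_s: 13.55
ee_pos: [0.5219, -0.1773, 0.1678]
eef_rot: [3.138, -0.005, 0.52]
force: [-2.4, 7.0, 27.7]
grip_width: 0.0009
grip_force: 13.5
```

```bash
python3 bar.py 1.53
```

```text
13.6 [ 0.5219 -0.1773  0.1679] [ 3.1375 -0.005   0.5198] [-2.04  7.76 27.67] 0.0007160470000203479 13.459521140903234
250 194.2 phi -0.002 n [ 9.3 24. ]
265 194.5 phi -0.0 n [18.6 24.6]
280 194.4 phi -0.0 n [18.6 24.6]
295 194.5 phi 0.0 n [18.5 23.9]
305 194.5 phi -0.0 n [18.5 23.9]
```

The fingers have shut to 0.7 mm with 28 N upward on the tool. I'll look before doing anything.

Run:
```python
from h import *
im,d=cams.camera("wrist");s,_=cams.camera("scene");t,_=cams.camera("side")
p=proj("side",[ctrl.get_obs()["ee_pos"]])[0].astype(int);q=proj("scene",[ctrl.get_obs()["ee_pos"]])[0].astype(int);print(p,q)
f=lambda a,p,k,W,H:cv2.resize(a[max(p[1]-H//2,0):p[1]+H//2,p[0]-W//2:p[0]+W//2],None,fx=k,fy=k,interpolation=2)
A=f(im,(256,220),2,200,160);B=f(t,p,4,100,80);C=f(s,q,4,100,80)
h=min(x.shape[0] for x in(A,B));top=np.hstack([A[:h],B[:h]]);C=cv2.resize(C,(350,280))
print(A.shape,B.shape,C.shape)
bot=np.zeros((280,top.shape[1],3),np.uint8);bot[:,:350]=C;cv2.imwrite("pics/m1.png",np.vstack([top[:320],bot]))
```

```text
[227 154] [274 159]
(320, 400, 3) (320, 400, 3) (280, 350, 3)
```

View pics/m1.png

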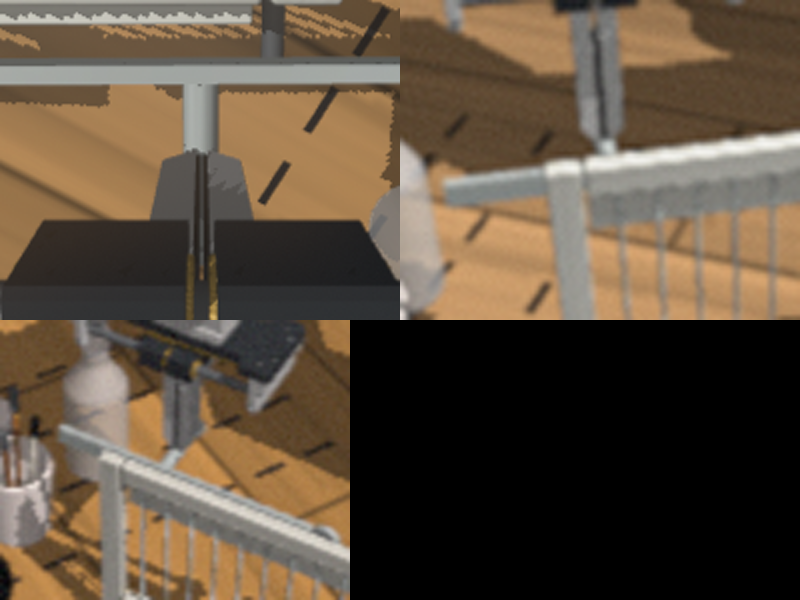

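The pin (crop column ~200) runs into nearly closed fingers, jammed by the 28 N downward press. I'll relieve that with a few mm up while commanding open.

arm_command([
  [[0, 0, -1, 0, 0, 0, -1], [0, 0, -2, 0, 0, 0, -1], [0, 0, -3, 0, 0, 0, -1], [0, 0, -3.5, 0, 0, 0, -1], [0, 0, -3.5, 0, 0, 0, -1], [0, 0, -3.5, 0, 0, 0, -1]],
])

```text
time_s: 14.35
ee_pos: [0.52, -0.1775, 0.1674]
eef_rot: [-3.141, 0.0, 0.519]
force: [0.2, 0.6, 0.6]
grip_width: 0.0566
grip_force: 0.0
```

```bash
python3 bar.py 1.53;python3 - <<'E'
from h import *
im,d=cams.camera("wrist");X=cloud("wrist",d)*1000;o=ctrl.get_obs();R=Ro.from_euler("xyz",o["eef_rot"]).as_matrix()
T=(X-o["ee_pos"]*1000)@R   # tool frame
for v in range(170,236,5):print(v,[tuple(T[v,u].round().astype(int)) for u in range(232,284,5)])
E
```

```text
14.4 [ 0.52   -0.1776  0.1675] [-3.1411e+00  3.0000e-04  5.1930e-01] [-0.85 -0.58  0.3 ] 0.06283092007391845 0.0
250 194.4 phi -0.0 n [ 8.9 24.8]
265 194.9 phi 0.002 n [19.5 25.3]
280 194.8 phi 0.002 n [19.6 25.3]
295 194.8 phi 0.001 n [19.6 25.3]
305 194.8 phi 0.001 n [19.5 25.3]
170 [(np.int64(40), np.int64(-15), np.int64(-22)), (np.int64(40), np.int64(-12), np.int64(-24)), (np.int64(40), np.int64(-9), np.int64(-22)), (np.int64(40), np.int64(-6), np.int64(-24)), (np.int64(40), np.int64(-2), np.int64(-24)), (np.int64(40), np.int64(1), np.int64(-24)), (np.int64(40), np.int64(4), np.int64(-23)), (np.int64(40), np.int64(7), np.int64(-23)), (np.int64(40), np.int64(10), np.int64(-23)), (np.int64(40), np.int64(14), np.int64(-23)), (np.int64(40), np.int64(17), np.int64(-23))]
175 [(np.int64(37), np.int64(-15), np.int64(-27)), (np.int64(37), np.int64(-12), np.int64(-26)), (np.int64(37), np.int64(-9), np.int64(-27)), (np.int64(37), np.int64(-5), np.int64(-27)), (np.int64(37), np.int64(-2), np.int64(-27)), (np.int64(37), np.int64(1), np.int64(-26)), (np.int64(37), np.int64(4), np.int64(-27)),
[... 5579 characters left out ...]
-24)), (np.int64(-76), np.int64(15), np.int64(165)), (np.int64(-76), np.int64(22), np.int64(166)), (np.int64(-76), np.int64(29), np.int64(166)), (np.int64(-77), np.int64(36), np.int64(167))]
235 [(np.int64(-83), np.int64(-33), np.int64(166)), (np.int64(-84), np.int64(-27), np.int64(166)), (np.int64(-84), np.int64(-20), np.int64(166)), (np.int64(-84), np.int64(-13), np.int64(167)), (np.int64(-5), np.int64(-3), np.int64(-23)), (np.int64(-4), np.int64(1), np.int64(-25)), (np.int64(-5), np.int64(4), np.int64(-22)), (np.int64(-83), np.int64(15), np.int64(165)), (np.int64(-84), np.int64(22), np.int64(167)), (np.int64(-84), np.int64(29), np.int64(167)), (np.int64(-84), np.int64(36), np.int64(167))]
```

Free: the fingers opened, the bar is level and the gate stays at about 1.53. Open fully and retreat upwards.

arm_command([
  [[0, 0, 0, 0, 0, 0, -1], [0, 0, 0, 0, 0, 0, -1], [0, 0, -10, 0, 0, 0, -1], [0, 0, -30, 0, 0, 0, -1], [0, 0, -60, 0, 0, 0, -1], [0, 0, -100, 0, 0, 0, -1], [0, 0, -120, 0, 0, 0, -1], [0, 0, -120, 0, 0, 0, -1], [0, 0, -120, 0, 0, 0, -1], [0, 0, -120, 0, 0, 0, -1], [0, 0, -120, 0, 0, 0, -1]],
])

```text
time_s: 15.55
ee_pos: [0.5198, -0.1775, 0.2868]
eef_rot: [-3.14, 0.001, 0.519]
force: [0.8, -0.8, -0.4]
grip_width: 0.0939
grip_force: 0.0
```

```bash
python3 bar.py 1.53
python3 - <<'E'
from h import *
t,_=cams.camera("side");cv2.imwrite("pics/end.png",t)
E
```

```text
15.6 [ 0.5199 -0.1775  0.2869] [-3.1404e+00  9.0000e-04  5.1930e-01] [-0.24 -0.41 -0.88] 0.09380007584924017 0.0
250 194.4 phi -0.0 n [ 9.  24.6]
265 195.2 phi 0.004 n [19.5 24.8]
280 195.3 phi 0.004 n [19.4 24.7]
295 195.2 phi 0.003 n [19.5 24.7]
305 195.2 phi 0.003 n [19.5 24.9]
```

View pics/end.png

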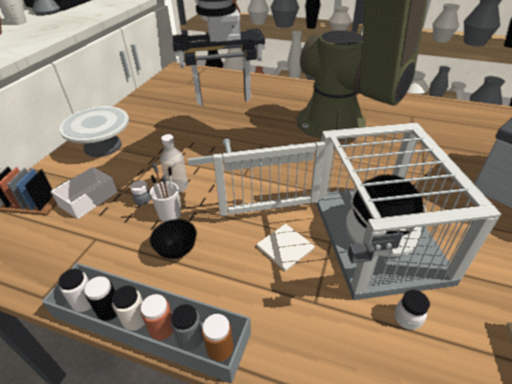

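The gate stands square (side 218-330, 145-215), the bar is level with its end near (190,160), and the bystanders, palette and vase have not moved. The gripper is clear above.

```bash
python3 -c "
from station import ctrl
print(ctrl.hand_in())"
```

```text
the job is handed in; nothing more can be done
None
```

I handed the job in at 15.6 s: the bar came up clear of the keeper with the gate shut, and the gate now stands open at about 1.53 rad with the bar level and the gripper clear. One slip: while I lowered the bar, the gripper jammed on the finger lift at about 28 N before I freed it. The vase and bench items look unmoved, and the hand-in gave no verdict.

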